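# Cap the four bead pots from the stack of caps

## Robot

A 7-joint arm with a two-finger parallel gripper is mounted at the origin on a cart in front of the work surface, level with it; the furniture and walls round the work are solid. World frame = base frame: x ahead of the robot, y to its left, z up, the work surface at z = 0. Lengths are in m, angles in rad, forces in N, time in s.
With the tool pointing down it reaches from about 0.425 to 0.925 m from the base axis. Payload 6.8 kg.
Tool frame: the origin (TCP) lies midway between the tips of the shut fingers; the grasp point (between the pads) lies 19 mm behind it; z points along the fingers, y is the line along which they close (so a half turn about z gives the same grasp; the last joint's range is limited). The gripper opens to 85 mm and grips with 20 to 120 N. Pads are 22 mm wide; open, the fingers measure 114 mm over their backs; the gripper's body (76 mm by 85 mm) begins 54 mm behind the grasp point. The pads swing forward as they close: fully open they stand 13 mm farther back than shut.
Start: joints at [1.066, 0.477, 0.022, 1.555, -0.011, 1.109, -0.083], TCP at [0.261, -0.623, 0.231] pointing down, gripper open.
Joint ranges: [-2.96, 2.96], [-0.34, 2.1], [-1.41, 1.46], [0.24, 2.44], [-1.37, 4.51], [0.17, 1.92], [-2.96, 2.96]. Speed limits (rad/s): [2.39, 2.39, 3.14, 3.14, 3.14, 3.14, 3.14].

## Interface

Orientations are given as a unit quaternion [w, x, y, z].
In Python, from station import bot, imaging gives the robot as it stands.
- The arm moves only by the tool move_arm, never from a script. Its argument "commands" is a list that holds one entry, the list of rows, each a list of 7 numbers: the shift along the tool's x, y, z in m, then the turn, a rotation vector about the tool's x, y, z in degrees, then the finger opening in m, from 0 to 0.0854. In form: [[[x, y, z, rx, ry, rz, grip], ...]]. A call has 1 to 20 rows; each row shifts and turns the commanded pose from where the row before left it, along the tool's axes as they then stand; what a row does not reach is not made up. A row lasts 1/8 s, in which the tool goes at most 62.5 mm and 10.7 degrees, less where a joint would pass 70% of its speed; a pose out of reach is approached as far as the arm can. A call is refused whole if a number of a shift passes 0.0625 or a number of a turn 10.7, either way. A call with a gripper value outside its range is refused whole. The fingers move at their own pace and stop on an object; "squeeze" is the grip in N (left out, the last holds). Time passes only in rows, so rows that do not move let the fingers close. It gives the time, the measured TCP pose, the force, the opening and the grip force at its end, in the units of the state.
- bot.get_obs(): the state, without advancing time (a new reading comes with each control period).
- imaging.read_camera(name): name is "side" or "top"; returns the picture (420x560x3 uint8, red, green, blue); there is no depth.
- imaging.calibration(name): a dict with "intrinsics" (3x3 intrinsics, pixels), "extrinsics" (4x4, takes a point from camera to world coordinates). Camera axes: x right, y down, z forward; pixel columns grow to the right and rows downward; lengths in m; the calibration is good to about 2 mm. A picture is of the moment at which its call begins. calibration takes no time and is no camera call.
- bot.hand_in(): hands the job in; it is judged then, once.
The state is a dict: "t": time; "q": joint angles; "joint_vel": joint speeds; "joint_torque": joint torques, N m; "eef_pos": TCP position; "tool_rot": TCP orientation; "contact_force": force on the tool from outside, world axes, zero at the start; "torque": the same for the moment, N m; "gripper_width": opening from 0.0 (shut) to 1.0 (fully open); "grasp_force": force on a finger pad.
Only numpy, scipy, OpenCV 4.12 (cv2) and the standard library are available. Lean on these libraries where they do the work, as an engineer would, in place of code of your own. Each camera call takes 0.05 s, during which the arm holds its last target. There are 200 camera calls.

## Task

Close up the bead pots: take the stack of four caps apart and put each cap upright on the pot of its own colour and size, pushed fully home over the conical neck. Leave every pot standing where it is (don't shove it more than a few centimetres) and let no cap or pot tip over; at the end all four pots are closed and let go of.

Things in the scene. Friction and masses are not known exactly. Their poses are not given: they have to be found in the camera images.
- cap_red_mid (a point): red cap, largest of four: round, 66 mm across, 18 mm high, straight sides, flat top, open below; 31 to 63 g. Inside, a cone 14 mm deep narrows from 62 mm at the lower edge to 50 mm at the ceiling. Starts on the table, lowest of the stack. Point: the cap's centre, 9 mm above its lower edge; z: its axis, up.
- cap_yellow_mid (a point): yellow cap, second largest of four: round, 57 mm across, 18 mm high, straight sides, flat top, open below; 25 to 50 g. Inside, a cone 14 mm deep narrows from 53 mm at the lower edge to 41 mm at the ceiling. Starts on the red cap, within 3 mm of its middle. Point: the cap's centre, 9 mm above its lower edge; z: its axis, up.
- cap_blue_mid (a point): blue cap, third largest of four: round, 48 mm across, 18 mm high, straight sides, flat top, open below; 20 to 39 g. Inside, a cone 14 mm deep narrows from 44 mm at the lower edge to 32 mm at the ceiling. Starts on the yellow cap, within 3 mm of its middle. Point: the cap's centre, 9 mm above its lower edge; z: its axis, up.
- cap_black_mid (a point): black cap, smallest of four: round, 40 mm across, 18 mm high, straight sides, flat top, open below; 15 to 29 g. Inside, a cone 14 mm deep narrows from 36 mm at the lower edge to 24 mm at the ceiling. Starts on the blue cap, top of the stack, within 3 mm of its middle. Point: the cap's centre, 9 mm above its lower edge; z: its axis, up.
- pot_red_rim (a point): open cream pot with red glazed, slippery conical neck, largest of four, loose, 168 to 336 g: body 64 mm across, 40 mm high; neck 15 mm high, 55 mm narrowing to 43 mm at the rim, 55 mm above the table. Red cap fully on: its ceiling on the rim, its centre 5 mm below the rim; it slides home from about 5 mm off. Point: centre of the rim; z: up.
- pot_yellow_rim (a point): open cream pot with yellow glazed, slippery conical neck, second largest of four, loose, 126 to 252 g: body 55 mm across, 36 mm high; neck 15 mm high, 46 mm narrowing to 34 mm at the rim, 51 mm above the table. Yellow cap fully on: its ceiling on the rim, its centre 5 mm below the rim; it slides home from about 5 mm off. Point: centre of the rim; z: up.
- pot_blue_rim (a point): open cream pot with blue glazed, slippery conical neck, third largest of four, loose, 91 to 182 g: body 46 mm across, 32 mm high; neck 15 mm high, 37 mm narrowing to 25 mm at the rim, 47 mm above the table. Blue cap fully on: its ceiling on the rim, its centre 5 mm below the rim; it slides home from about 5 mm off. Point: centre of the rim; z: up.
- pot_black_rim (a point): open cream pot with black glazed, slippery conical neck, smallest of four, loose, 70 to 140 g: body 38 mm across, 28 mm high; neck 15 mm high, 29 mm narrowing to 17 mm at the rim, 43 mm above the table. Black cap fully on: its ceiling on the rim, its centre 5 mm below the rim; it slides home from about 5 mm off. Point: centre of the rim; z: up.
Things that resemble listed ones, but are neither listed nor needed, are in the scene too. Leave any green or turquoise look-alike of the part that bears pot_blue_rim alone. What is shaped like the part that bears cap_yellow_mid but turquoise is not meant.

How it is judged:
By the outcome, as a careful person would: the job done as asked, in the order asked, and still so for the second after the job is handed in, with the robot touching nothing.
It also fails if it takes over 109 s, if anything falls off the work surface, if the arm or the gripper's body presses on something with over 40 N, if the wrist force passes 120 N, or if a joint passes its speed limit or range.

## Working session

There is one attempt and no reset: what is moved stays moved. The work goes in short steps, Python scripts to look and compute and a tool call to move; the robot and the scene stay as the last step left them, time stands still between calls to the robot, and variables do not carry over. Pictures are saved under pics/ and viewed, at most 14 in all, crops included, and the job is handed in when it is done.

Besides the shell and the picture viewer there is one more tool, called as name(argument=value, ...) on one line, values as JSON. move_arm: Moves the arm, as the interface text tells. Its arguments: {"type":"object","properties":{"commands":{"type":"array","items":{"type":"array","items":{"type":"array","items":{"type":"number"}}}},"squeeze":{"type":"number"}},"required":["commands"]}

```bash
mkdir -p pics; ls; python3 - <<'E'
from station import bot, imaging
import cv2,numpy as np
for n in("top","side"):
    im=imaging.read_camera(n); cv2.imwrite(f"pics/{n}0.png",im[:,:,::-1]); c=imaging.calibration(n); print(n,np.round(c["intrinsics"],1).tolist(),np.round(c["extrinsics"],3).tolist())
o=bot.get_obs(); print(o)
E
```

```text
pics
top [[476.9, 0.0, 278.7], [0.0, 476.9, 205.0], [0.0, 0.0, 1.0]] [[-0.005, -0.998, 0.06, 0.499], [-1.0, 0.005, -0.011, 0.01], [0.01, -0.06, -0.998, 1.312], [0.0, 0.0, 0.0, 1.0]]
side [[526.4, 0.0, 268.7], [0.0, 526.4, 208.0], [0.0, 0.0, 1.0]] [[0.972, -0.119, 0.201, 0.325], [-0.234, -0.486, 0.842, -1.076], [-0.002, -0.866, -0.5, 0.725], [0.0, 0.0, 0.0, 1.0]]
{'t': 0.1, 'q': array([ 1.06589078,  0.47771903,  0.02232804,  1.55632487, -0.01148642,
        1.10927571, -0.08310906]), 'joint_vel': array([ 0.00090213, -0.0018964 ,  0.00105746, -0.00312829, -0.00022314,
       -0.0025186 , -0.0007076 ]), 'joint_torque': array([ 5.39595800e-03, -5.97760713e+01,  1.61413271e+00, -2.81953937e+01,
        1.28756335e-02,  5.02189941e-03,  3.76557580e-06]), 'eef_pos': array([ 0.26066818, -0.62208139,  0.23043328]), 'tool_rot': array([-7.69587313e-04,  9.80379349e-01,  1.97118474e-01, -2.16487714e-04]), 'contact_force': array([0.45434649, 0.00061549, 0.1375765 ]), 'torque': array([-0.01393967,  0.03316662, -0.05812288]), 'grasp_force': 0.0, 'gripper_width': 1.0013045472603468}
```

View pics/top0.png

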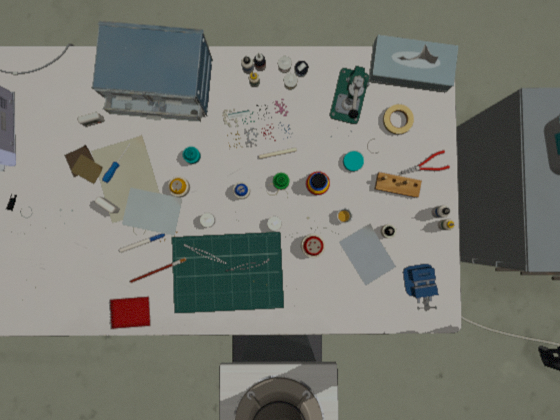

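View pics/side0.png

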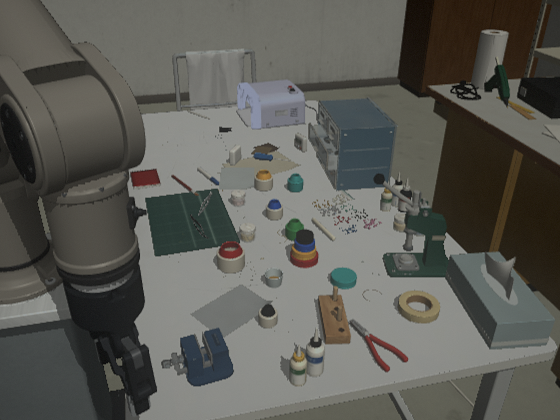

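The top view shows the red pot at (313,245), black pot (388,231), blue pot (242,190), yellow pot (178,186) and the stack at (318,182). In the side view they are at (231,257), (268,314), (274,209), (263,180) and (305,247). The look-alikes are turquoise and green.

```bash
cat > h.py <<'E'
from station import bot, imaging
import cv2,numpy as np
CAL={n:imaging.calibration(n) for n in("top","side")}
def ray(n,u,v):
    K,T=CAL[n]["intrinsics"],CAL[n]["extrinsics"]
    d=T[:3,:3]@np.linalg.solve(K,[u,v,1]); return T[:3,3],d
def plane(n,uv,z):
    o,d=ray(n,*uv); return (o+d*(z-o[2])/d[2])
def proj(n,P):
    K,T=CAL[n]["intrinsics"],CAL[n]["extrinsics"]
    p=K@(T[:3,:3].T@(np.array(P)-T[:3,3])); return p[:2]/p[2]
def cross(a,b):
    (o1,d1),(o2,d2)=ray("top",*a),ray("side",*b)
    s=np.linalg.lstsq(np.c_[d1,-d2],o2-o1,rcond=None)[0]
    p,q=o1+s[0]*d1,o2+s[1]*d2; return (p+q)/2,np.linalg.norm(p-q)
E
python3 - <<'E'
from h import *
P=dict(red=[(313,245),(231,257)],yel=[(178,186),(263,180)],blu=[(242,190),(274,209)],blk=[(388,231),(268,314)],stk=[(318,182),(305,247)])
rows=[]
for j,n in enumerate(("top","side")):
    im=cv2.imread(f"pics/{n}0.png")
    rows.append(np.hstack([cv2.resize(im[v-20:v+20,u-20:u+20],(160,160),interpolation=cv2.INTER_NEAREST) for u,v in (P[k][j] for k in P)]))
cv2.imwrite("pics/m0.png",np.vstack(rows))
for k in P: print(k,plane("top",P[k][0],.045).round(3))
E
```

```text
red [ 0.469 -0.094  0.045]
yel [0.628 0.264 0.045]
blu [0.616 0.094 0.045]
blk [ 0.505 -0.294  0.045]
stk [ 0.637 -0.109  0.045]
```

View pics/m0.png

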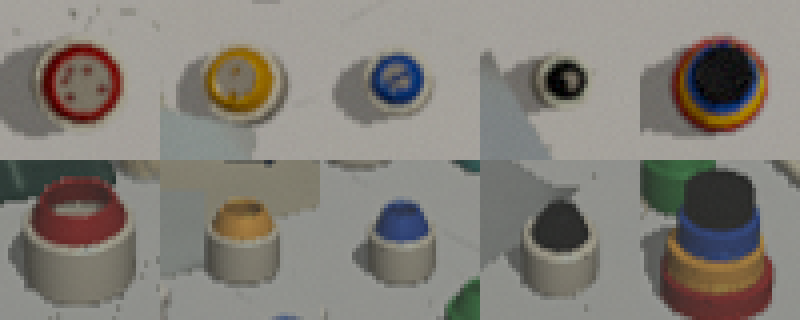

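```bash
cat >> h.py <<'E'
def masks(im):
    h=cv2.cvtColor(im,cv2.COLOR_BGR2HSV).astype(int); H,S,V=h[...,0],h[...,1],h[...,2]
    return dict(red=((H<8)|(H>172))&(S>110)&(V>60),yel=(H>12)&(H<30)&(S>100)&(V>60),blu=(H>100)&(H<130)&(S>110)&(V>50),blk=(V<75)&(S<90))
def blob(im,k,uv,w=22):
    """filled outline of the colour blob nearest uv: contour points"""
    m=np.zeros(im.shape[:2],np.uint8); u,v=map(int,uv); sl=np.s_[max(v-w,0):v+w,max(u-w,0):u+w]
    m[sl]=masks(im)[k][sl]
    c=cv2.findContours(m,cv2.RETR_EXTERNAL,cv2.CHAIN_APPROX_NONE)[0]
    return max(c,key=cv2.contourArea)[:,0].astype(float)
def circ(c):
    f=np.zeros((420,560),np.uint8); cv2.drawContours(f,[c.astype(int)],-1,1,-1)
    m=cv2.moments(f,True); return np.array([m["m10"],m["m01"]])/m["m00"],np.sqrt(m["m00"]/np.pi)*2
def topz(c,xy,r):
    """height of a rim of radius r about xy from the top row of its side-view outline"""
    v=c[:,1].min(); u=c[c[:,1]==v,0].mean(); o,d=ray("side",u,v-.3)
    h=xy-o[:2]; e=h/np.linalg.norm(h); s=(np.linalg.norm(h)+r)/(d[:2]@e); return o[2]+s*d[2]
E
python3 - <<'E'
from h import *
T,S=cv2.imread("pics/top0.png"),cv2.imread("pics/side0.png")
P=dict(red=[(313,245),(231,250),.04,.0215],yel=[(178,186),(263,176),.036,.017],blu=[(242,190),(274,205),.032,.0125],blk=[(388,231),(268,307),.028,.0085],stk=[(318,179),(306,237),.072,.02])
for k,(a,b,z,r) in P.items():
    kk="blk" if k=="stk" else k
    ct,cs=blob(T,kk,a),blob(S,kk,b)
    uv,D=circ(ct); p=plane("top",uv,z)
    zt=topz(cs,p[:2],r); us=(cs[:,0].min()+cs[:,0].max())/2; us_p=proj("side",p)
    print(k,"top",uv.round(1),"diam mm",round(D/477*(1.31-z)*1000,1),"xy",p.round(4),"rim z",round(zt,4),"side u mid",us,"pred",us_p.round(1),"v range",cs[:,1].min(),cs[:,1].max())
for k in("red","yel","blu"):
    c=blob(T,k,(318,182)); uv,D=circ(c); print("stack",k,uv.round(1),round(D*2.62,1))
E
```

```text
red top [313.  245.3] diam mm 52.1 xy [ 0.4681 -0.0946  0.04  ] rim z 0.0563 side u mid 230.5 pred [229.7 251.8] v range 241.0 257.0
yel top [177.4 185.7] diam mm 45.0 xy [0.6294 0.2676 0.036 ] rim z 0.0499 side u mid 263.5 pred [263.  176.5] v range 170.0 179.0
blu top [240.9 189.5] diam mm 32.7 xy [0.6189 0.0977 0.032 ] rim z 0.0448 side u mid 274.5 pred [273.6 206.2] v range 200.0 208.0
blk top [388.8 230.9] diam mm 26.3 xy [ 0.5055 -0.3006  0.028 ] rim z 0.0427 side u mid 267.5 pred [266.6 312.3] v range 304.0 316.0
stk top [318.5 180. ] diam mm 32.3 xy [ 0.639 -0.108  0.072] rim z 0.072 side u mid 303.5 pred [303.9 233.4] v range 229.0 244.0
stack red [310.8 183.2] 18.5
stack yel [317.1 187.8] 27.9
stack blu [317.7 184.1] 22.5
```

```bash
cat >> h.py <<'E'
from scipy.spatial.transform import Rotation as Ro
def shift(target):
    o=bot.get_obs(); w,x,y,z=o["tool_rot"]; R=Ro.from_quat([x,y,z,w]).as_matrix()
    return (R.T@(np.array(target)-o["eef_pos"])).round(4),R.round(3).tolist()
E
python3 - <<'E'
from h import *
T,S=cv2.imread("pics/top0.png"),cv2.imread("pics/side0.png")
# stack: whole outline, and black top with looser threshold
for n,im,a in(("top",T,(318,180)),("side",S,(306,232))):
    h=cv2.cvtColor(im,cv2.COLOR_BGR2HSV)
    u,v=a; print(n,*[ "".join(f"{x:4d}" for x in h[v,u-18:u+19,c]) for c in(1,2)],sep="\n")
    print("col","".join(f"{x:4d}" for x in h[v-18:v+19,u,2]),sep="\n"); print("".join(f"{x:4d}" for x in h[v-18:v+19,u,1]))
print(shift([.639,-.108,.12]))
E
```

```text
top
  11  14  17  16  16  27 111 255 255 101 175 249  23  76  26  22  35   0  31  61  40  49  71  80  57 170 156  15 183 120  23  11  13  12  12  14  14
 111 109 108 109 109 104  92  89 114  76  92  45  33  27  20  23  22  21  25  25  19  21  18  16  18  18  72 100 148 159 165 164 163 165 164 165 164
col
 166 164 164 165 165 163 166 166 162 142  94  65  22  23  18  22  15  18  25  23  22  19  26  14  24  32  89 117  95 144 152 115  87 134 166 166 164
  14  12  12  14  14  14  15  15  33  86 152 165  81  44  28  23  34  57  31  67  12  54  20 109  74 135 215 220  59 211 255 255 149  19  12  12  16
side
  74  77  81  87  94  93  92  93  66  11  11  11  17   6   0  11   5  11   6  11  11  11  12   6   8   9   9   9   9   9   9   9   9   8   8  12  27
  69  73  76  79  81  85  83  88  66  46  46  45  46  46  45  45  47  47  46  46  46  47  42  40  61 143 148 147 146 146 147 147 148 150 100  82  84
col
 147 146 147 145 147 147 146 146 147 147 147 147 145 148 134  89  42  46  46  48  46  46  45  47  47  45  45  44  46  46  65 108 117 100  99 102 117
   9   7   9   5   9   9   9   7   9   7   9   7   7   7   6   6  12  11   6  11   6  11  11  16  11  11  11   6  11  22  71 137 144 130 131 128 139
(array([ 0.5476, -0.3277,  0.1109]), [[0.922, 0.387, -0.001], [0.387, -0.922, 0.001], [-0.0, -0.002, -1.0]])
```

move_arm(commands=[[[0.0421, -0.0252, 0, 0, 0, 0, 0.085], [0.0421, -0.0252, 0, 0, 0, 0, 0.085], [0.0421, -0.0252, 0, 0, 0, 0, 0.085], [0.0421, -0.0252, 0, 0, 0, 0, 0.085], [0.0421, -0.0252, 0, 0, 0, 0, 0.085], [0.0421, -0.0252, 0, 0, 0, 0, 0.085], [0.0421, -0.0252, 0, 0, 0, 0, 0.085], [0.0421, -0.0252, 0, 0, 0, 0, 0.085], [0.0421, -0.0252, 0, 0, 0, 0, 0.085], [0.0421, -0.0252, 0, 0, 0, 0, 0.085], [0.0421, -0.0252, 0, 0, 0, 0, 0.085], [0.0421, -0.0252, 0, 0, 0, 0, 0.085], [0.0421, -0.0252, 0, 0, 0, 0, 0.085], [0, 0, 0.05, 0, 0, 0, 0.085], [0, 0, 0.05, 0, 0, 0, 0.085], [0, 0, 0.01, 0, 0, 0, 0.085], [0, 0, 0, 0, 0, 0, 0.065], [0, 0, 0, 0, 0, 0, 0.065]]], squeeze=25)

```text
t: 2.35
eef_pos: [0.6406, -0.1092, 0.1237]
tool_rot: [0.001, 0.98, 0.197, 0.002]
contact_force: [-0.7, 0.6, -0.1]
gripper_width: 0.757
grasp_force: 0.0
```

move_arm(commands=[[[-0.0015, -0.0015, 0.016, 0, 0, 0, 0.06], [0, 0, 0.016, 0, 0, 0, 0.06], [0, 0, 0.016, 0, 0, 0, 0.055], [0, 0, 0.014, 0, 0, 0, 0.055], [0, 0, 0, 0, 0, 0, 0.055], [0, 0, 0, 0, 0, 0, 0.055]]])

```text
t: 3.1
eef_pos: [0.6374, -0.1081, 0.0595]
tool_rot: [0.0, 0.98, 0.197, 0.0]
contact_force: [-0.2, 0.0, -0.8]
gripper_width: 0.643
grasp_force: 0.0
```

```bash
python3 - <<'E'
from h import *
print(shift([.6385,-.108,.056]))
im=imaging.read_camera("side"); cv2.imwrite("pics/s1.png",cv2.resize(im[170:310,220:400,::-1],None,fx=4,fy=4))
E
```

```text
(array([0.001 , 0.0003, 0.0035]), [[0.922, 0.386, 0.0], [0.386, -0.922, -0.0], [0.0, 0.0, -1.0]])
```

View pics/s1.png

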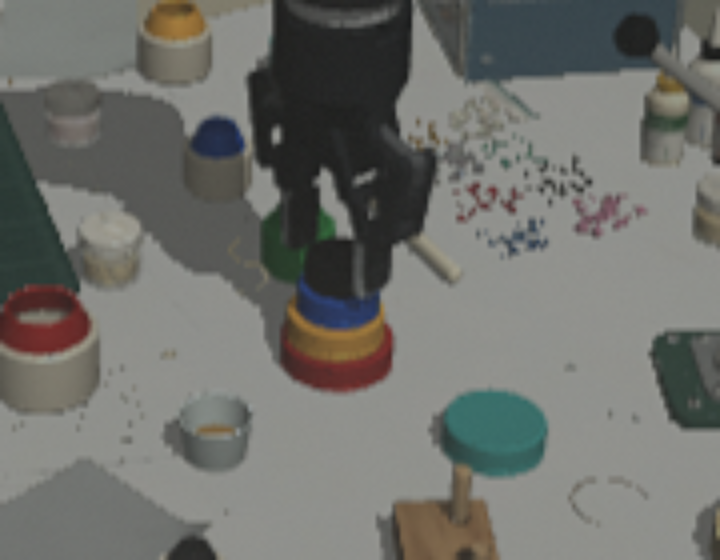

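The near finger stands just in front of the black cap (crop (370,270)), with its tip about level with the lower part of that cap. I'll go down 3 mm and close.

move_arm(commands=[[[0.001, 0, 0.003, 0, 0, 0, 0.055], [0, 0, 0, 0, 0, 0, 0.045], [0, 0, 0, 0, 0, 0, 0.036], [0, 0, 0, 0, 0, 0, 0.034], [0, 0, 0, 0, 0, 0, 0.034], [0, 0, 0, 0, 0, 0, 0.034]]], squeeze=25)

```text
t: 3.9
eef_pos: [0.6383, -0.1077, 0.0566]
tool_rot: [0.0, 0.98, 0.197, 0.0]
contact_force: [-0.7, 0.5, 4.6]
gripper_width: 0.458
grasp_force: 25.4
```

move_arm(commands=[[[0, 0, -0.005, 0, 0, 0, 0.034], [0, 0, -0.015, 0, 0, 0, 0.034], [0, 0, -0.03, 0, 0, 0, 0.034], [0, 0, -0.03, 0, 0, 0, 0.034], [-0.0246, 0.0158, 0, 0, 0, 0, 0.034], [-0.0246, 0.0158, 0, 0, 0, 0, 0.034], [-0.0246, 0.0158, 0, 0, 0, 0, 0.034], [-0.0246, 0.0158, 0, 0, 0, 0, 0.034], [-0.0246, 0.0158, 0, 0, 0, 0, 0.034], [-0.0246, 0.0158, 0, 0, 0, 0, 0.034], [-0.0246, 0.0158, 0, 0, 0, 0, 0.034], [-0.0246, 0.0158, 0, 0, 0, 0, 0.034], [0, 0, 0.02, 0, 0, 0, 0.034], [0, 0, 0.02, 0, 0, 0, 0.034], [0, 0, 0.02, 0, 0, 0, 0.034], [0, 0, 0.008, 0, 0, 0, 0.034], [0, 0, 0, 0, 0, 0, 0.034], [0, 0, 0, 0, 0, 0, 0.034]]])

```text
t: 6.15
eef_pos: [0.506, -0.3006, 0.0693]
tool_rot: [0.0, 0.98, 0.197, 0.001]
contact_force: [0.2, -0.4, 0.8]
gripper_width: 0.451
grasp_force: 25.2
```

```bash
cat >> h.py <<'E'
def look(name,P,w=40):
    """pics of both views about world point P side by side"""
    out=[]
    for n in("top","side"):
        im=imaging.read_camera(n)[:,:,::-1]; cv2.imwrite(f"pics/{name}_{n}.png",im); u,v=proj(n,P).astype(int)
        v=min(max(v,w),419-w); out.append(cv2.resize(im[v-w:v+w,u-w:u+w],(400,400),interpolation=cv2.INTER_NEAREST))
    cv2.imwrite(f"pics/{name}.png",np.hstack(out))
E
python3 - <<'E'
from h import *
print(shift([.5055,-.3006,.065])[0]); look("b1",[.5055,-.3006,.06])
E
```

```text
[-0.0004 -0.0002  0.0043]
```

View pics/b1.png

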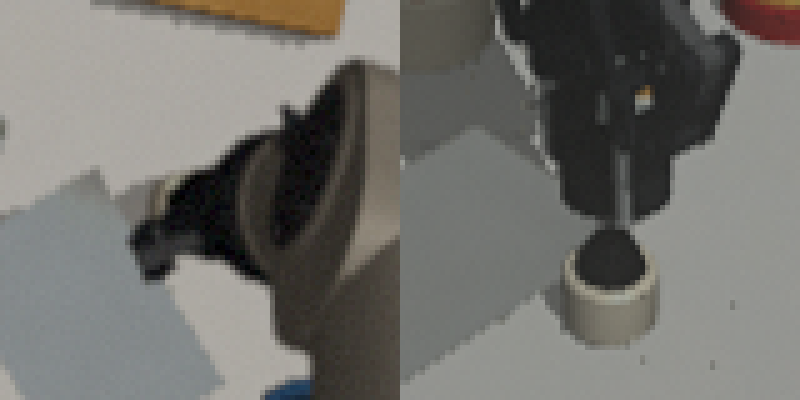

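The side view shows the black cap held centred on the black pot (both about column 612 of the crop), with a gap above the neck. I'll go down.

move_arm(commands=[[[0, 0, 0.01, 0, 0, 0, 0.034], [0, 0, 0.01, 0, 0, 0, 0.034], [0, 0, 0.006, 0, 0, 0, 0.034], [0, 0, 0.005, 0, 0, 0, 0.034], [0, 0, 0.004, 0, 0, 0, 0.034], [0, 0, 0.002, 0, 0, 0, 0.034], [0, 0, 0, 0, 0, 0, 0.034], [0, 0, 0, 0, 0, 0, 0.034]]])

```text
t: 7.25
eef_pos: [0.5056, -0.3005, 0.0316]
tool_rot: [0.0, 0.98, 0.197, 0.0]
contact_force: [-0.5, 0.6, 3.1]
gripper_width: 0.461
grasp_force: 25.5
```

move_arm(commands=[[[0, 0, 0.001, 0, 0, 0, 0.034], [0, 0, 0.001, 0, 0, 0, 0.034], [0, 0, 0, 0, 0, 0, 0.034], [0, 0, 0, 0, 0, 0, 0.034]]])

```text
t: 7.75
eef_pos: [0.5058, -0.3006, 0.0314]
tool_rot: [0.0, 0.98, 0.197, 0.0]
contact_force: [-5.3, 3.6, 18.6]
gripper_width: 0.46
grasp_force: 26.8
```

move_arm(commands=[[[0, 0, -0.0015, 0, 0, 0, 0.034], [0, 0, 0, 0, 0, 0, 0.05], [0, 0, 0, 0, 0, 0, 0.06], [0, 0, 0, 0, 0, 0, 0.06], [0, 0, -0.03, 0, 0, 0, 0.06], [0, 0, -0.04, 0, 0, 0, 0.06], [0, 0, -0.04, 0, 0, 0, 0.06], [0, 0, 0, 0, 0, 0, 0.06]]])

```text
t: 8.75
eef_pos: [0.5075, -0.3014, 0.144]
tool_rot: [0.002, 0.98, 0.197, 0.002]
contact_force: [0.7, -0.9, 1.1]
gripper_width: 0.704
grasp_force: 0.0
```

```bash
python3 - <<'E'
from h import *
look("b2",[.6385,-.108,.05],25)
S=cv2.imread("pics/b2_side.png"); u,v=proj("side",[.5055,-.3006,.035]).astype(int)
m=cv2.imread("pics/b2.png"); c=cv2.resize(S[v-25:v+25,u-25:u+25],(400,400),interpolation=cv2.INTER_NEAREST)
cv2.imwrite("pics/b2.png",cv2.resize(np.hstack([m,c]),(800,267)))
T=cv2.imread("pics/b2_top.png"); uv,D=circ(blob(T,"blu",(318,181))); p=plane("top",uv,.054); cs=blob(S,"blu",(306,245))
print(uv,D*2.62,p.round(4),topz(cs,p[:2],.024),(cs[:,0].min()+cs[:,0].max())/2,proj("side",p))
print(shift([p[0],p[1],.1])[0])
E
```

```text
[318.06896552 181.18534483] 45.02983370127156 [ 0.638  -0.1086  0.054 ] 0.053326256740721 304.5 [303.30850404 240.18440711]
[ 0.1966 -0.1256  0.0407]
```

View pics/b2.png

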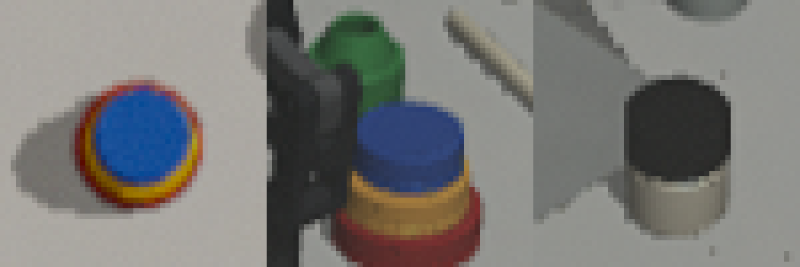

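The black cap sits straight and fully on. The blue cap is clear, on top of yellow. Next is blue.

move_arm(commands=[[[0.0246, -0.0157, 0, 0, 0, 0, 0.064], [0.0246, -0.0157, 0, 0, 0, 0, 0.064], [0.0246, -0.0157, 0, 0, 0, 0, 0.064], [0.0246, -0.0157, 0, 0, 0, 0, 0.064], [0.0246, -0.0157, 0, 0, 0, 0, 0.064], [0.0246, -0.0157, 0, 0, 0, 0, 0.064], [0.0246, -0.0157, 0, 0, 0, 0, 0.064], [0.0246, -0.0157, 0, 0, 0, 0, 0.064], [0, 0, 0.02, 0, 0, 0, 0.064], [0, 0, 0.03, 0, 0, 0, 0.064], [0, 0, 0.03, 0, 0, 0, 0.064], [0, 0, 0.015, 0, 0, 0, 0.064], [0, 0, 0, 0, 0, 0, 0.064], [0, 0, 0, 0, 0, 0, 0.064]]])

```text
t: 10.6
eef_pos: [0.6389, -0.1088, 0.0465]
tool_rot: [0.0, 0.98, 0.197, 0.001]
contact_force: [-0.1, 0.0, 0.9]
gripper_width: 0.75
grasp_force: 0.0
```

move_arm(commands=[[[-0.001, 0, 0.007, 0, 0, 0, 0.064], [0, 0, 0, 0, 0, 0, 0.055], [0, 0, 0, 0, 0, 0, 0.046], [0, 0, 0, 0, 0, 0, 0.042], [0, 0, 0, 0, 0, 0, 0.042], [0, 0, 0, 0, 0, 0, 0.042]]], squeeze=25)

```text
t: 11.35
eef_pos: [0.6376, -0.1089, 0.0392]
tool_rot: [0.0, 0.98, 0.197, 0.0]
contact_force: [-2.1, -0.9, 5.2]
gripper_width: 0.548
grasp_force: 26.0
```

move_arm(commands=[[[0, 0, -0.005, 0, 0, 0, 0.042], [0, 0, -0.015, 0, 0, 0, 0.042], [0, 0, -0.03, 0, 0, 0, 0.042], [0, 0, -0.03, 0, 0, 0, 0.042], [0.0078, -0.0247, 0, 0, 0, 0, 0.042], [0.0078, -0.0247, 0, 0, 0, 0, 0.042], [0.0078, -0.0247, 0, 0, 0, 0, 0.042], [0.0078, -0.0247, 0, 0, 0, 0, 0.042], [0.0078, -0.0247, 0, 0, 0, 0, 0.042], [0.0078, -0.0247, 0, 0, 0, 0, 0.042], [0.0078, -0.0247, 0, 0, 0, 0, 0.042], [0.0078, -0.0247, 0, 0, 0, 0, 0.042], [0, 0, 0.02, 0, 0, 0, 0.042], [0, 0, 0.02, 0, 0, 0, 0.042], [0, 0, 0.015, 0, 0, 0, 0.042], [0, 0, 0, 0, 0, 0, 0.042], [0, 0, 0, 0, 0, 0, 0.042]]])

```text
t: 13.48
eef_pos: [0.619, 0.097, 0.0639]
tool_rot: [0.0, 0.98, 0.197, 0.0]
contact_force: [0.0, 0.0, -0.4]
gripper_width: 0.546
grasp_force: 25.8
```

```bash
python3 - <<'E'
from h import *
print(shift([.6186,.0977,.036])[0]); look("u1",[.6189,.0977,.05],30)
E
```

```text
[-0.0001 -0.0008  0.0279]
```

View pics/u1.png

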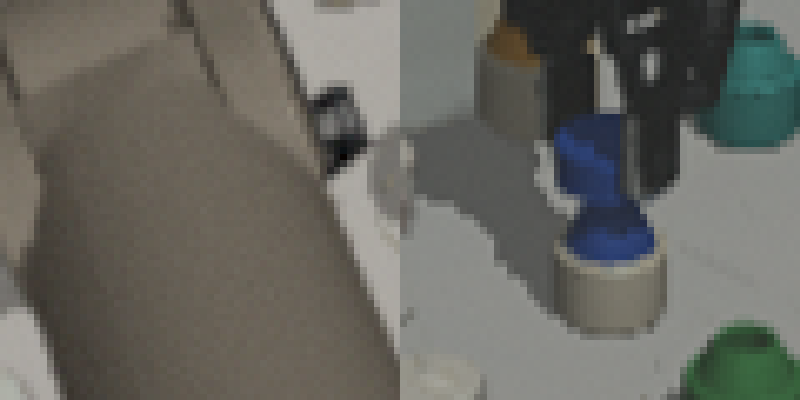

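The blue cap hangs upright centred over the blue pot (crop column ≈610 for both). I'll go down.

move_arm(commands=[[[0, -0.001, 0.008, 0, 0, 0, 0.042], [0, 0, 0.006, 0, 0, 0, 0.042], [0, 0, 0.005, 0, 0, 0, 0.042], [0, 0, 0.005, 0, 0, 0, 0.042], [0, 0, 0.004, 0, 0, 0, 0.042], [0, 0, 0.001, 0, 0, 0, 0.042], [0, 0, 0.001, 0, 0, 0, 0.042], [0, 0, 0, 0, 0, 0, 0.042], [0, 0, 0, 0, 0, 0, 0.042]]])

```text
t: 14.7
eef_pos: [0.6187, 0.0985, 0.0361]
tool_rot: [0.0, 0.98, 0.197, 0.001]
contact_force: [-6.6, -1.3, 17.8]
gripper_width: 0.549
grasp_force: 27.4
```

move_arm(commands=[[[0, 0, -0.0015, 0, 0, 0, 0.042], [0, 0, 0, 0, 0, 0, 0.055], [0, 0, 0, 0, 0, 0, 0.068], [0, 0, 0, 0, 0, 0, 0.07], [0, 0, -0.03, 0, 0, 0, 0.072], [0, 0, -0.04, 0, 0, 0, 0.072], [0, 0, -0.03, 0, 0, 0, 0.072], [0, 0, 0, 0, 0, 0, 0.072]]])

```text
t: 15.7
eef_pos: [0.62, 0.0989, 0.1379]
tool_rot: [-0.0, 0.98, 0.197, 0.003]
contact_force: [-0.1, 0.0, -0.3]
gripper_width: 0.844
grasp_force: 0.0
```

```bash
python3 - <<'E'
from h import *
look("u2",[.6385,-.108,.03],25)
S=cv2.imread("pics/u2_side.png"); u,v=proj("side",[.6189,.0977,.035]).astype(int)
m=cv2.imread("pics/u2.png"); c=cv2.resize(S[v-25:v+25,u-25:u+25],(400,400),interpolation=cv2.INTER_NEAREST)
cv2.imwrite("pics/u2.png",cv2.resize(np.hstack([m,c]),(800,267)))
T=cv2.imread("pics/u2_top.png"); uv,D=circ(blob(T,"yel",(318,182))); p=plane("top",uv,.036); cs=blob(S,"yel",(306,253))
print(uv,D*2.66,p.round(4),topz(cs,p[:2],.0285),(cs[:,0].min()+cs[:,0].max())/2,proj("side",p))
print(shift([p[0],p[1],.1])[0])
E
```

```text
[317.88203753 182.53619303] 57.96837308893177 [ 0.6364 -0.1097  0.036 ] 0.034693523796884396 303.5 [302.52726455 247.02742605]
[-0.0633  0.199   0.0349]
```

View pics/u2.png

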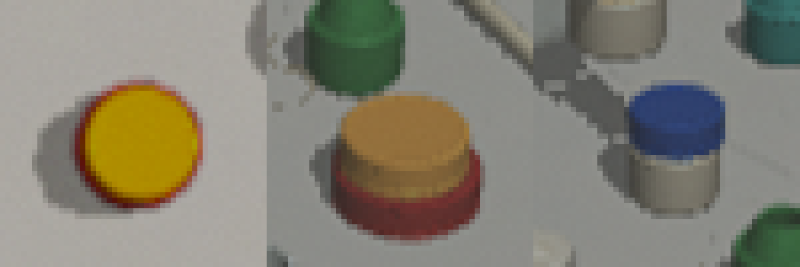

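Blue is fully on. Yellow now tops the stack.

move_arm(commands=[[[-0.0079, 0.0249, 0, 0, 0, 0, 0.074], [-0.0079, 0.0249, 0, 0, 0, 0, 0.074], [-0.0079, 0.0249, 0, 0, 0, 0, 0.074], [-0.0079, 0.0249, 0, 0, 0, 0, 0.074], [-0.0079, 0.0249, 0, 0, 0, 0, 0.074], [-0.0079, 0.0249, 0, 0, 0, 0, 0.074], [-0.0079, 0.0249, 0, 0, 0, 0, 0.074], [-0.0079, 0.0249, 0, 0, 0, 0, 0.074], [0, 0, 0.03, 0, 0, 0, 0.074], [0, 0, 0.03, 0, 0, 0, 0.074], [0, 0, 0.03, 0, 0, 0, 0.074], [0, 0, 0.02, 0, 0, 0, 0.074], [0, 0, 0, 0, 0, 0, 0.074], [0, 0, 0, 0, 0, 0, 0.074]]])

```text
t: 17.55
eef_pos: [0.6375, -0.1097, 0.026]
tool_rot: [0.0, 0.98, 0.197, 0.001]
contact_force: [0.3, 0.5, -0.0]
gripper_width: 0.864
grasp_force: 0.0
```

move_arm(commands=[[[-0.001, 0, 0.008, 0, 0, 0, 0.074], [0, 0, 0, 0, 0, 0, 0.066], [0, 0, 0, 0, 0, 0, 0.057], [0, 0, 0, 0, 0, 0, 0.051], [0, 0, 0, 0, 0, 0, 0.051], [0, 0, 0, 0, 0, 0, 0.051]]], squeeze=25)

```text
t: 18.3
eef_pos: [0.6362, -0.1102, 0.0179]
tool_rot: [0.0, 0.98, 0.197, 0.0]
contact_force: [-2.1, 0.8, 5.0]
gripper_width: 0.652
grasp_force: 26.4
```

move_arm(commands=[[[0, 0, -0.005, 0, 0, 0, 0.051], [0, 0, -0.025, 0, 0, 0, 0.051], [0, 0, -0.04, 0, 0, 0, 0.051], [0, 0, -0.03, 0, 0, 0, 0.051], [0.0139, -0.0351, 0, 0, 0, 0, 0.051], [0.0139, -0.0351, 0, 0, 0, 0, 0.051], [0.0139, -0.0351, 0, 0, 0, 0, 0.051], [0.0139, -0.0351, 0, 0, 0, 0, 0.051], [0.0139, -0.0351, 0, 0, 0, 0, 0.051], [0.0139, -0.0351, 0, 0, 0, 0, 0.051], [0.0139, -0.0351, 0, 0, 0, 0, 0.051], [0.0139, -0.0351, 0, 0, 0, 0, 0.051], [0.0139, -0.0351, 0, 0, 0, 0, 0.051], [0.0139, -0.0351, 0, 0, 0, 0, 0.051], [0, 0, 0.025, 0, 0, 0, 0.051], [0, 0, 0.025, 0, 0, 0, 0.051], [0, 0, 0, 0, 0, 0, 0.051], [0, 0, 0, 0, 0, 0, 0.051]]])

```text
t: 20.55
eef_pos: [0.629, 0.2676, 0.0682]
tool_rot: [-0.0, 0.98, 0.197, 0.001]
contact_force: [0.5, -0.1, 1.2]
gripper_width: 0.654
grasp_force: 26.7
```

```bash
python3 - <<'E'
from h import *
print(shift([.6292,.267,.037])[0]); look("y1",[.6294,.2676,.05],30)
E
```

```text
[-0.0001  0.0006  0.0312]
```

View pics/y1.png

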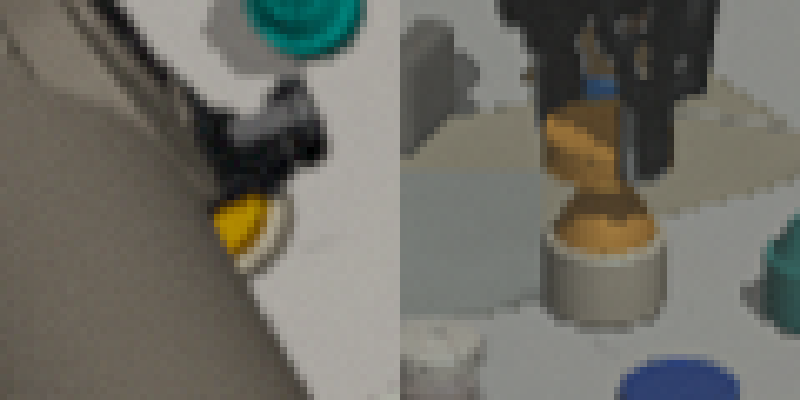

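The yellow cap is held about one pixel right of the pot axis in the side view (crop ≈610 against 603), within the 5 mm capture. I'll shift 1 mm and go down.

move_arm(commands=[[[-0.001, 0, 0.01, 0, 0, 0, 0.051], [0, 0, 0.006, 0, 0, 0, 0.051], [0, 0, 0.005, 0, 0, 0, 0.051], [0, 0, 0.005, 0, 0, 0, 0.051], [0, 0, 0.004, 0, 0, 0, 0.051], [0, 0, 0.002, 0, 0, 0, 0.051], [0, 0, 0.001, 0, 0, 0, 0.051], [0, 0, 0, 0, 0, 0, 0.051], [0, 0, 0, 0, 0, 0, 0.051]]])

```text
t: 21.78
eef_pos: [0.6284, 0.2674, 0.0368]
tool_rot: [-0.0, 0.98, 0.197, 0.001]
contact_force: [-3.9, -2.9, 16.7]
gripper_width: 0.654
grasp_force: 28.0
```

Home. Release, raise and look.

move_arm(commands=[[[0, 0, -0.0015, 0, 0, 0, 0.051], [0, 0, 0, 0, 0, 0, 0.065], [0, 0, 0, 0, 0, 0, 0.076], [0, 0, 0, 0, 0, 0, 0.078], [0, 0, -0.03, 0, 0, 0, 0.082], [0, 0, -0.04, 0, 0, 0, 0.082], [0, 0, -0.03, 0, 0, 0, 0.082], [0, 0, 0, 0, 0, 0, 0.082]]])

```text
t: 22.78
eef_pos: [0.6293, 0.2679, 0.1387]
tool_rot: [-0.001, 0.98, 0.197, 0.003]
contact_force: [0.1, 0.7, 0.7]
gripper_width: 0.96
grasp_force: 0.0
```

```bash
python3 - <<'E'
from h import *
look("y2",[.6385,-.108,.02],25)
S=cv2.imread("pics/y2_side.png"); u,v=proj("side",[.6294,.2676,.035]).astype(int)
m=cv2.imread("pics/y2.png"); c=cv2.resize(S[v-25:v+25,u-25:u+25],(400,400),interpolation=cv2.INTER_NEAREST)
cv2.imwrite("pics/y2.png",cv2.resize(np.hstack([m,c]),(800,267)))
T=cv2.imread("pics/y2_top.png"); uv,D=circ(blob(T,"red",(317,183))); p=plane("top",uv,.018); cs=blob(S,"red",(306,255))
print(uv,D*2.7,p.round(4),topz(cs,p[:2],.033),(cs[:,0].min()+cs[:,0].max())/2,proj("side",p))
uv,D=circ(blob(T,"red",(313,245))); print(plane("top",uv,.04))
print(shift([p[0],p[1],.1])[0])
E
```

```text
[317.43409091 182.85454545] 63.906518945194534 [ 0.6374 -0.1102  0.018 ] 0.017600312342119784 304.0 [302.79191758 253.45778916]
[ 0.4679547  -0.09467484  0.04      ]
[-0.1363  0.3515  0.0355]
```

View pics/y2.png

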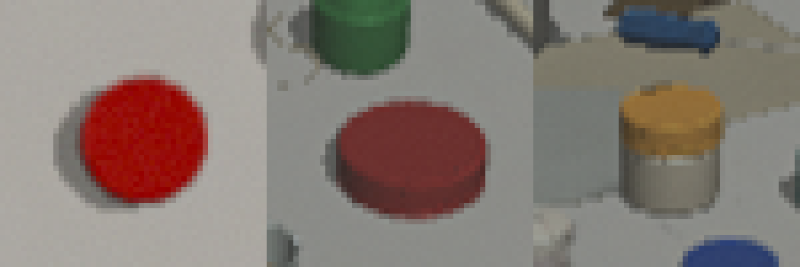

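Yellow is on. The red cap is alone on the table.

move_arm(commands=[[[-0.0136, 0.0351, 0, 0, 0, 0, 0.083], [-0.0136, 0.0351, 0, 0, 0, 0, 0.083], [-0.0136, 0.0351, 0, 0, 0, 0, 0.083], [-0.0136, 0.0351, 0, 0, 0, 0, 0.083], [-0.0136, 0.0351, 0, 0, 0, 0, 0.083], [-0.0136, 0.0351, 0, 0, 0, 0, 0.083], [-0.0136, 0.0351, 0, 0, 0, 0, 0.083], [-0.0136, 0.0351, 0, 0, 0, 0, 0.083], [-0.0136, 0.0351, 0, 0, 0, 0, 0.083], [-0.0136, 0.0351, 0, 0, 0, 0, 0.083], [0, 0, 0.03, 0, 0, 0, 0.083], [0, 0, 0.04, 0, 0, 0, 0.083], [0, 0, 0.04, 0, 0, 0, 0.083], [0, 0, 0, 0, 0, 0, 0.083], [0, 0, 0, 0, 0, 0, 0.083]]])

```text
t: 24.75
eef_pos: [0.6382, -0.1093, 0.0263]
tool_rot: [0.0, 0.98, 0.197, 0.0]
contact_force: [0.2, -1.0, 0.9]
gripper_width: 0.97
grasp_force: 0.0
```

move_arm(commands=[[[-0.001, 0.0005, 0.012, 0, 0, 0, 0.083], [0, 0, 0.012, 0, 0, 0, 0.083], [0, 0, 0, 0, 0, 0, 0.083], [0, 0, 0, 0, 0, 0, 0.075], [0, 0, 0, 0, 0, 0, 0.066], [0, 0, 0, 0, 0, 0, 0.06], [0, 0, 0, 0, 0, 0, 0.06], [0, 0, 0, 0, 0, 0, 0.06]]], squeeze=28)

```text
t: 25.75
eef_pos: [0.6375, -0.1103, 0.0027]
tool_rot: [0.0, 0.98, 0.197, 0.0]
contact_force: [-1.9, 0.3, 5.7]
gripper_width: 0.752
grasp_force: 30.4
```

move_arm(commands=[[[0, 0, -0.005, 0, 0, 0, 0.06], [0, 0, -0.025, 0, 0, 0, 0.06], [0, 0, -0.04, 0, 0, 0, 0.06], [0, 0, -0.03, 0, 0, 0, 0.06], [-0.025, -0.0133, 0, 0, 0, 0, 0.06], [-0.025, -0.0133, 0, 0, 0, 0, 0.06], [-0.025, -0.0133, 0, 0, 0, 0, 0.06], [-0.025, -0.0133, 0, 0, 0, 0, 0.06], [-0.025, -0.0133, 0, 0, 0, 0, 0.06], [-0.025, -0.0133, 0, 0, 0, 0, 0.06], [0, 0, 0.02, 0, 0, 0, 0.06], [0, 0, 0.008, 0, 0, 0, 0.06], [0, 0, 0, 0, 0, 0, 0.06], [0, 0, 0, 0, 0, 0, 0.06]]])

```text
t: 27.5
eef_pos: [0.4685, -0.0945, 0.0742]
tool_rot: [0.0, 0.98, 0.197, 0.0]
contact_force: [-0.2, 0.1, -0.1]
gripper_width: 0.758
grasp_force: 31.2
```

```bash
python3 - <<'E'
from h import *
print(shift([.468,-.0946,.0437])[0]); look("r1",[.468,-.0946,.06],30)
E
```

```text
[-0.0006 -0.0002  0.0305]
```

View pics/r1.png

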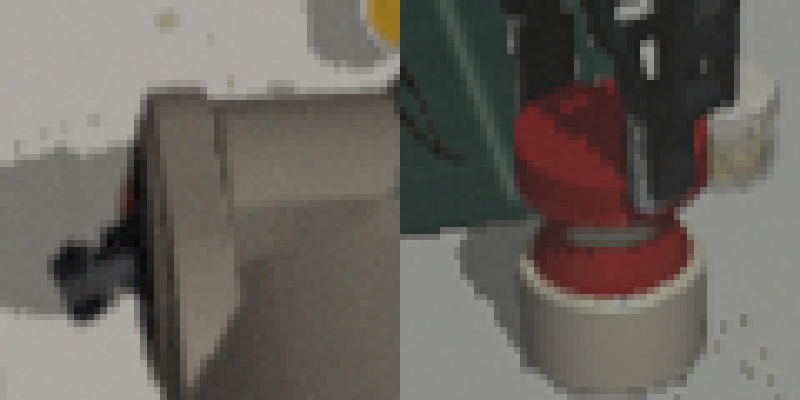

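The red cap spans crop columns 515–708 (middle 611) and the pot 520–706 (middle 613), so they are aligned. I'll go down.

move_arm(commands=[[[-0.0005, 0, 0.01, 0, 0, 0, 0.06], [0, 0, 0.006, 0, 0, 0, 0.06], [0, 0, 0.005, 0, 0, 0, 0.06], [0, 0, 0.005, 0, 0, 0, 0.06], [0, 0, 0.004, 0, 0, 0, 0.06], [0, 0, 0.001, 0, 0, 0, 0.06], [0, 0, 0.001, 0, 0, 0, 0.06], [0, 0, 0, 0, 0, 0, 0.06], [0, 0, 0, 0, 0, 0, 0.06]]])

```text
t: 28.72
eef_pos: [0.4675, -0.0948, 0.0434]
tool_rot: [0.0, 0.98, 0.197, 0.0]
contact_force: [-7.5, 0.9, 24.6]
gripper_width: 0.755
grasp_force: 33.3
```

move_arm(commands=[[[0, 0, -0.0015, 0, 0, 0, 0.06], [0, 0, 0, 0, 0, 0, 0.072], [0, 0, 0, 0, 0, 0, 0.084], [0, 0, 0, 0, 0, 0, 0.085], [0, 0, -0.03, 0, 0, 0, 0.085], [0, 0, -0.05, 0, 0, 0, 0.085], [0, 0, -0.06, 0, 0, 0, 0.085], [0, 0.05, -0.03, 0, 0, 0, 0.085], [0, 0.05, 0, 0, 0, 0, 0.085], [0, 0.05, 0, 0, 0, 0, 0.085], [-0.02, 0.05, 0, 0, 0, 0, 0.085], [-0.02, 0.05, 0, 0, 0, 0, 0.085], [-0.02, 0.05, 0, 0, 0, 0, 0.085], [-0.02, 0.05, 0, 0, 0, 0, 0.085], [0, 0, 0, 0, 0, 0, 0.085], [0, 0, 0, 0, 0, 0, 0.085]]])

```text
t: 30.72
eef_pos: [0.5289, -0.4477, 0.2126]
tool_rot: [-0.001, 0.98, 0.197, -0.0]
contact_force: [-0.4, 0.1, -0.1]
gripper_width: 0.995
grasp_force: 0.0
```

```bash
python3 - <<'E'
from h import *
S=imaging.read_camera("side")[:,:,::-1];T=imaging.read_camera("top")[:,:,::-1]
cv2.imwrite("pics/end.png",np.hstack([cv2.resize(S[150:350,180:380],(400,400)),cv2.resize(T[120:320,160:420],(400,308))[:400] if 0 else cv2.resize(T[100:360,150:410],(400,400))]))
for k,uv,xy,z,r in(("red",(231,247),(.468,-.0946),.059,.033),("yel",(263,173),(.6294,.2676),.055,.0285),("blu",(274,202),(.6189,.0977),.051,.024),("blk",(268,307),(.5055,-.3006),.047,.02)):
    cs=blob(S,k,uv); print(k,"top z",round(topz(cs,np.array(xy),r),4),"want",z,"u",(cs[:,0].min()+cs[:,0].max())/2,proj("side",[*xy,z-.009]).round(1))
E
```

```text
red top z 0.0565 want 0.059 u 230.5 [229.5 248.2]
yel top z 0.0541 want 0.055 u 263.5 [263.  173.5]
blu top z 0.0507 want 0.051 u 272.0 [273.6 202.9]
blk top z 0.0458 want 0.047 u 267.5 [266.6 308.4]
```

View pics/end.png

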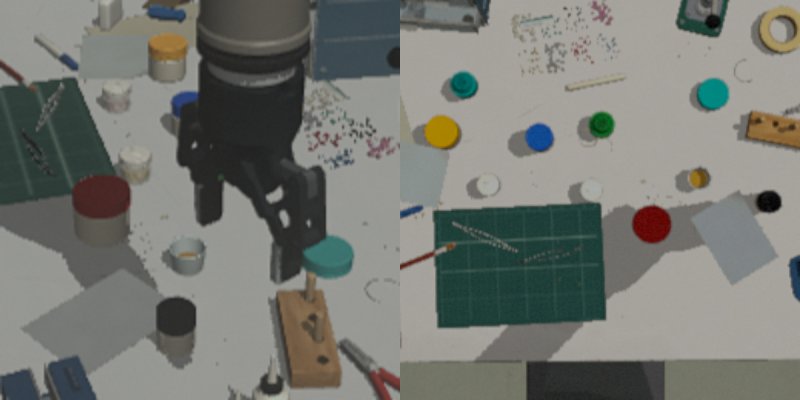

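All four caps sit level on their own pots, the tops are at the expected heights within measuring error, and the gripper is clear.

```bash
python3 -c "
from station import bot
print(bot.hand_in())"
```

```text
the job is handed in; nothing more can be done
None
```

All four caps are on their own pots and released; each push stopped against firm resistance at the expected height, the last pictures show them level, and the job was handed in at about 31 s.

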